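Pin the pump's control lever for service

TASK

Lock the pump's control lever for service: swing the red lever round to its stop so that its eye lies over the hole in the sloping flange, then take the lock pin with the yellow grip out of the rack and push it through the eye and the hole until its collar sits fully down on the lever, and last swing the keeper with the blue knob over the collar until it is fully shut. Leave the other two pins, the wrench and the grease can where they are.

Things in the scene. Friction and masses are not known exactly. Their poses are not given: they have to be found in the camera images.
- hole (a point): Centre of the pin hole (21 mm across, right through, free space below) on the upper surface of the sloping flange, about 130 mm above the table. z: the hole's axis, out of the plate, leaning 30 degrees from vertical towards the plate's low edge (roughly towards the robot). x: up the slope; y: level across it, to the left as seen from the low edge.
- flange: The sloping flange of the pump: square dark steel plate, 220 x 220 mm, 25 mm thick, on a grey stand fixed to the table, placed differently each time. Same origin and axes as hole. It reaches 105 mm down the slope from the hole, 115 mm up and 110 mm to each side.
- lever_pivot (a point): Pivot of the red lever, on the plate's upper surface at x = 70 mm, y = 0 in the hole's frame; its axis is parallel to the hole's z. The lever is a flat red bar 30 mm wide lying on the plate, upper face at z = 12 mm in the hole's frame, reaching 173 mm from the pivot, with an eye of 22 mm bore in a 50 x 44 mm patch 70 mm from the pivot.
- lever (a joint): Angle of the red lever about its pivot (rad). 0: at its stop, pointing straight down the slope, its eye exactly over the hole. It grows as the handle end swings to the hole's +y side, up to 1.15. Stiff: it stays where it is left and needs about 2 to 3 N at the handle.
- lever_handle (a point): On the black upright round handle of the red lever: 22 mm in diameter, 42 mm tall, standing along the hole's z on the bar, 155 mm from the pivot, from 12 to 54 mm above the plate. This point is on its axis, 34 mm above the plate. Its axes turn with the lever and agree with the hole's when the lever is at 0.
- keeper_pivot (a point): Pivot of the aluminium keeper, on the plate's upper surface at x = 50 mm, y = -65 mm in the hole's frame; axis parallel to the hole's z. The keeper is a flat bar 6 mm thick, 22 mm wide, 115 mm long, from z = 21 to 27 mm in the hole's frame, 3 mm above the collar of a pin that is fully in, with a side tongue that ends 5 mm short of the pin's neck when shut.
- keeper (a joint): Angle of the keeper about its pivot (rad). 0: fully shut, at its stop, pointing straight down the slope beside the hole, its tongue over the pin's collar. It grows as the knob end swings away to the hole's -y side, up to 1.3. A pin that stands out too far blocks it. It stays where it is left and needs about 2 N at the knob.
- keeper_knob (a point): On the blue upright round knob of the keeper: 18 mm in diameter, 34 mm tall, standing along the hole's z from 27 to 61 mm above the plate, 90 mm from the keeper's pivot. This point is on its axis, 45 mm above the plate. Its axes turn with the keeper and agree with the hole's when the keeper is at 0.
- rack: Plywood block 210 mm long (its x), 60 mm wide (its y), 68 mm high, fixed to the table, placed differently each time. Three upright holes in a row along its x, 70 mm apart, 20 mm across, 64 mm deep, hold the pins in any order, hanging by their collars on its upper face, grips within 9 degrees of square to it. Origin: centre of its underside.
- pin: The lock pin, 124 mm, about 0.2 kg, upright in the rack. From the tip: steel shaft 18 mm in diameter, 60 mm long (first 8 mm tapered from 8 mm), collar 44 mm across at 60 to 66 mm, round neck 20 mm across, square yellow grip 24 x 24 mm at 80 to 124 mm, sides along x and y. Origin: centre of the tip; z along the pin to the grip. Fully in, the tip is 48 mm below the plate's upper surface.
- thin_pin: Not to be used: a pin of the same build with a green grip and a shaft only 12 mm thick. In the rack. Leave alone.
- short_pin: Not to be used: a pin of the same build with a black grip that has a steel band, its shaft only 30 mm long. In the rack. Leave alone.
- wrench: Steel wrench, about 190 mm long, lying on the table beside the rack, on the side away from the pump. Leave alone.
- grease: Grease can with a blue label, 66 mm in diameter, 120 mm tall, standing beyond the rack. Leave alone.
Mind the look-alikes: they are no part of the job. Leave any orange or pink look-alike of the pin alone.

How it is judged:
On the way, in this order (a step that is already met when the one before it is completed fails the run):
1. the red lever is at its stop (value of joint lever below 0.05 rad), for 0.2 s.
2. the yellow pin is fully in through the eye and the hole (z of pin in the frame of hole below -0.0445 m and distance between pin and hole below 0.052 m and angle between the z axis of pin and the z axis of hole, either way round below 0.12 rad and value of joint lever below 0.05 rad), for 0.2 s.
3. the keeper is shut over the collar (value of joint keeper below 0.1 rad), for 0.2 s.
At the end, for the whole second after the job is handed in: The lever is within 0.05 rad of its stop, the yellow pin is through the eye and the hole with its tip at least 44.5 mm below the plate's upper surface, within 52 mm of the hole's centre and within 0.12 rad of the hole's axis, the keeper is within 0.1 rad of shut, and the pin is at rest (all of step 2 and value of joint keeper below 0.1 rad and linear speed of pin below 0.02 m/s); the robot touches nothing.
It fails at once if another pin is moved by more than 25 mm (distance of any of thin_pin, short_pin from where it was at the start of the episode above 0.025 m).
It fails at once if the wrench or the grease can is moved by more than 30 mm (distance of any of wrench, grease from where it was at the start of the episode above 0.03 m).
It also fails if it takes over 72 s, if anything falls off the work surface, if the arm or the gripper's body presses on something with over 40 N, if the wrist force passes 120 N, or if a joint passes its speed limit or range.

ROBOT

A 6-joint arm with a two-finger parallel gripper is mounted at the origin on the work surface. World frame = base frame: x ahead of the robot, y to its left, z up, the work surface at z = 0. Lengths are in m, angles in rad, forces in N, time in s.
With the tool pointing down it reaches from about 0.35 to 0.975 m from the base axis. Payload 4.9 kg.
Tool frame: the origin (TCP) lies at the very end of the fingers, on their centre line; the grasp point (between the pads) lies behind it (env.grip_point_offset is the z of the grasp point in the tool frame, in m); z points along the fingers, y is the line along which they close (so a half turn about z gives the same grasp; the last joint's range is limited). The gripper opens to 85 mm and grips with 20 to 120 N. Pads are 22 mm wide; open, the fingers measure 114 mm over their backs; the gripper's body (76 mm by 85 mm) begins 54 mm behind the grasp point. The pads swing forward as they close: fully open they stand 13 mm farther back than shut.
Start: joints at [-1.423, 0.053, 1.613, -0, 1.476, -0.119], TCP at [0.165, -0.603, 0.231] pointing down, gripper open.
Joint ranges: [-3.01, 3.01], [-1.01, 2.22], [0.06, 2.58], [-1.02, 4.17], [0.09, 2.62], [-3.14, 3.14]. Speed limits (rad/s): [2.57, 2.57, 3.14, 3.14, 3.14, 3.14].

INTERFACE

Orientations are given as a unit quaternion [w, x, y, z].
In Python, from workcell import env, eyes gives the robot as it stands.
- The arm moves only by the tool step_arm, never from a script. Its argument "rows" is a list of rows, each an object with "offset": the shift along the tool's x, y, z in cm, a list of three; "angular": the turn, a rotation vector about the tool's x, y, z in rad, a list of three. In form: [{"offset": [x, y, z], "angular": [ax, ay, az]}, ...]. A call has 1 to 12 rows; each row is the pose to reach, as a shift and turn from the pose commanded when the call began, along the tool's axes at that moment; what a row does not reach only later rows make up. A row lasts 1/10 s, in which the tool goes at most 50 mm and 8.59 degrees, less where a joint would pass 70% of its speed; a pose out of reach is approached as far as the arm can. A call with a gripper value outside its range is refused whole. "claw" is the closure, from -1 (fully open) to 1 (shut), so that 0 is half open, set as the call begins (left out, the last holds). The fingers move at their own pace and stop on an object; "newtons" is the grip in N (left out, the last holds). Time passes only in rows, so rows that repeat a pose let the fingers close. It gives the time, the measured TCP pose, the force, the opening and the grip force at its end, in the units of the state.
- env.read_state(): the state, without advancing time (a new reading comes with each control period).
- eyes.grab_frame(name): name is "scene" or "top"; returns a dict with "image" (420x560x3 uint8, red, green, blue), "camera_matrix" (3x3 intrinsics, pixels), "dist" ([k1, k2, p1, p2, k3] as OpenCV has them; the pictures are not rectified), "extrinsics" (4x4, takes a point from world to camera coordinates). Camera axes: x right, y down, z forward; pixel columns grow to the right and rows downward; lengths in m; the calibration is good to about 2 mm. A picture is of the moment at which its call begins. There is no depth.
- env.sign_off(): hands the job in; it is judged then, once.
The state is a dict: "t": time; "q": joint angles; "joint_velocities": joint speeds; "tau": joint torques, N m; "tool_pos": TCP position; "tool_rot": TCP orientation; "wrist_force": force on the tool from outside, world axes, zero at the start; "moment": the same for the moment, N m; "gripper_width": finger opening in m; "finger_force": force on a finger pad.
Only numpy, scipy, OpenCV 4.12 (cv2) and the standard library are available. Lean on these libraries where they do the work, as an engineer would, in place of code of your own. Each camera call takes 0.05 s, during which the arm holds its last target. There are 200 camera calls.

## Working session

There is one attempt and no reset: what is moved stays moved. The work goes in short steps, Python scripts to look and compute and a tool call to move; the robot and the scene stay as the last step left them, time stands still between calls to the robot, and variables do not carry over. Pictures are saved under pics/ and viewed, at most 13 in all, crops included, and the job is handed in when it is done.

Besides the shell and the picture viewer there is one more tool, called by a JSON object that holds its "name" and its "arguments". step_arm: Moves the arm, as the interface text tells. Its arguments: {"type":"object","properties":{"rows":{"type":"array"},"claw":{"type":"number"},"newtons":{"type":"number"}},"required":["rows"]}

```bash
ls; mkdir -p pics; python3 - <<'E'
from workcell import env, eyes
import cv2,pickle,numpy as np
print(env.read_state(), env.grip_point_offset)
d={}
for n in("scene","top"):
    f=eyes.grab_frame(n); d[n]=f
    cv2.imwrite(f"pics/{n}0.png",f["image"][:,:,::-1])
    print(n,f["camera_matrix"],f["dist"],f["extrinsics"])
pickle.dump(d,open("f0.pkl","wb"))
E
```

```text
pics
{'t': 0.0, 'q': array([-1.42301658e+00,  5.33736514e-02,  1.61430843e+00, -1.64578931e-05,
        1.47600990e+00, -1.19031487e-01]), 'joint_velocities': array([-0.00057052,  0.00066015, -0.00020755,  0.00080745,  0.00118255,
        0.00014435]), 'tau': array([ 1.03084225e-03, -3.93681479e+01, -3.70174527e+01, -6.69498445e-05,
        7.09206535e-03, -2.36361177e-05]), 'tool_pos': array([ 0.16466867, -0.60226138,  0.230044  ]), 'tool_rot': array([-1.04944099e-03,  9.91114010e-01,  1.33010969e-01, -2.32778703e-05]), 'wrist_force': array([ 1.21879638, -1.00805974,  0.33917084]), 'moment': array([ 0.03233024, -0.04584764,  0.03165554]), 'finger_force': 0.0, 'gripper_width': 0.0855870001755531} -0.0187
scene [[405.77242218   0.         276.34080641]
 [  0.         405.77242218 205.42873593]
 [  0.           0.           1.        ]] [-0.0505977  0.         0.         0.         0.       ] [[ 0.86835597  0.49589975 -0.0064301  -0.44266263]
 [ 0.42672382 -0.75370509 -0.4998354  -0.30020531]
 [-0.25271465  0.43129118 -0.86609655  1.28444409]
 [ 0.          0.          0.          1.        ]]
top [[458.17752164   0.         282.85096412]
 [  0.         458.17752164 216.46409148]
 [  0.           0.           1.        ]] [-0.097152  0.        0.        0.        0.      ] [[-0.00522552 -0.99995159  0.00833684 -0.13127377]
 [-0.99359574  0.00425092 -0.11291336  0.60154302]
 [ 0.11287246 -0.00887348 -0.99356986  1.09765854]
 [ 0.          0.          0.          1.        ]]
```

View pics/scene0.png

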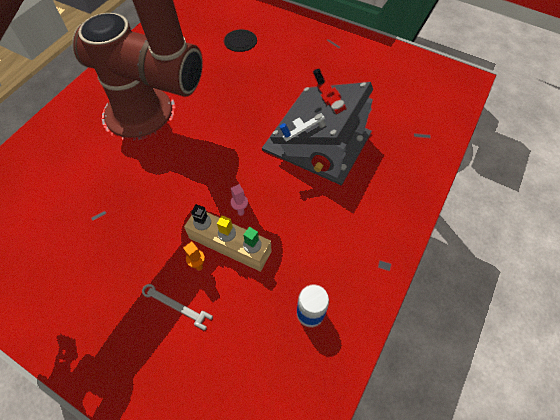

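View pics/top0.png

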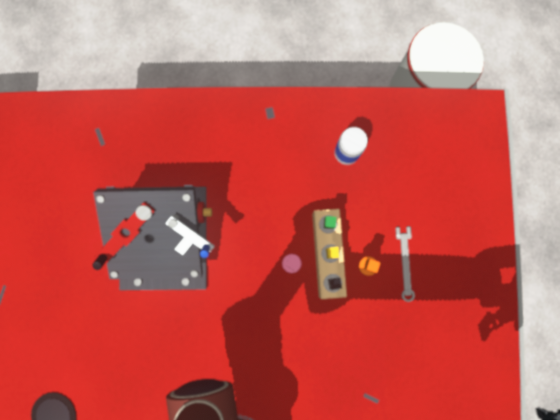

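Candidates for the pin (scene px / top px):
- yellow in the rack: (225,226) / (334,253)
- black in the rack: (200,214) / (335,283)
- green in the rack: (252,237) / (331,222)
- orange look-alike on the table: (193,255) / (369,265)
- pink look-alike: (239,197) / (291,263)

I choose the yellow one, the middle pin in the rack. The lever handle is at top (100,262), the hole near (149,238) and the blue knob at (204,253). Next is one close crop to check this.

```bash
cat > h.py <<'E'
import numpy as np,cv2,pickle
from scipy.spatial.transform import Rotation as R
def ray(f,uv):
    p=cv2.undistortPoints(np.array([[uv]],float),f["camera_matrix"],np.array(f["dist"]))[0,0]
    E=f["extrinsics"];d=E[:3,:3].T@np.r_[p,1];return -E[:3,:3].T@E[:3,3],d/np.linalg.norm(d)
def onz(f,uv,z):
    c,d=ray(f,uv);return c+d*(z-c[2])/d[2]
def tri(fs,uvs):
    A=0;b=0;rs=[ray(f,u) for f,u in zip(fs,uvs)]
    for c,d in rs:
        P=np.eye(3)-np.outer(d,d);A=A+P;b=b+P@c
    x=np.linalg.solve(A,b);return x,[np.linalg.norm((np.eye(3)-np.outer(d,d))@(x-c))*1000 for c,d in rs]
def proj(f,X):
    E=f["extrinsics"];return cv2.projectPoints(np.atleast_2d(X).astype(float),cv2.Rodrigues(E[:3,:3])[0],E[:3,3],f["camera_matrix"],np.array(f["dist"]))[0][:,0]
def blob(f,lo,hi,box):
    x0,y0,x1,y1=box;h=cv2.cvtColor(f["image"][y0:y1,x0:x1],cv2.COLOR_RGB2HSV)
    m=cv2.inRange(h,np.array(lo),np.array(hi));n,l,s,c=cv2.connectedComponentsWithStats(m)
    k=1+np.argmax(s[1:,4]);return c[k]+[x0,y0],s[k]+[x0,y0,0,0,0]
E
python3 - <<'E'
from h import *
d=pickle.load(open("f0.pkl","rb"));S,T=d["scene"],d["top"]
for n,lo,hi,bs,bt in(("yellow",(22,120,90),(34,255,255),(205,205,245,245),(320,240,348,266)),("green",(45,80,50),(85,255,255),(235,220,270,255),(315,205,345,235)),("blue",(100,100,40),(130,255,255),(270,115,300,145),(190,240,220,265))):
    a,sa=blob(S,lo,hi,bs);b,sb=blob(T,lo,hi,bt);print(n,a,sa,b,sb,*tri((S,T),(a,b)))
cv=np.zeros((600,800,3),np.uint8)
t=T["image"][180:300,85:215];s=S["image"][60:190,255:380]
k=S["image"][183:273,180:280];k2=T["image"][203:303,305:385]
for im,x,y,z in((t,0,0,3),(s,400,0,3),(k,0,400,2),(k2,400,400,2)):
    im=cv2.resize(im,None,fx=z,fy=z,interpolation=cv2.INTER_CUBIC);cv[y:y+im.shape[0],x:x+im.shape[1]]=im[:600-y]
cv2.imwrite("pics/crop1.png",cv[:,:,::-1])
E
```

```text
yellow [224.29767442 225.13488372] [217 216  16  20 215] [332.69172932 252.13533835] [326 246  13  13 133] [ 0.50997009 -0.24638193  0.11361172] [np.float64(0.6630192451832494), np.float64(0.6630192451834339)]
green [250.657277   236.75586854] [244 227  15  20 213] [329.81102362 221.52755906] [324 216  12  12 127] [ 0.57991588 -0.24121564  0.11358294] [np.float64(0.1987109049071916), np.float64(0.1987109049069255)]
blue [284.46808511 129.58510638] [279 123  12  14  94] [203.98734177 252.20253165] [200 246   9  12  79] [0.51014875 0.04019958 0.1609074 ] [np.float64(1.5328179338846273), np.float64(1.5328179338845929)]
```

View pics/crop1.png

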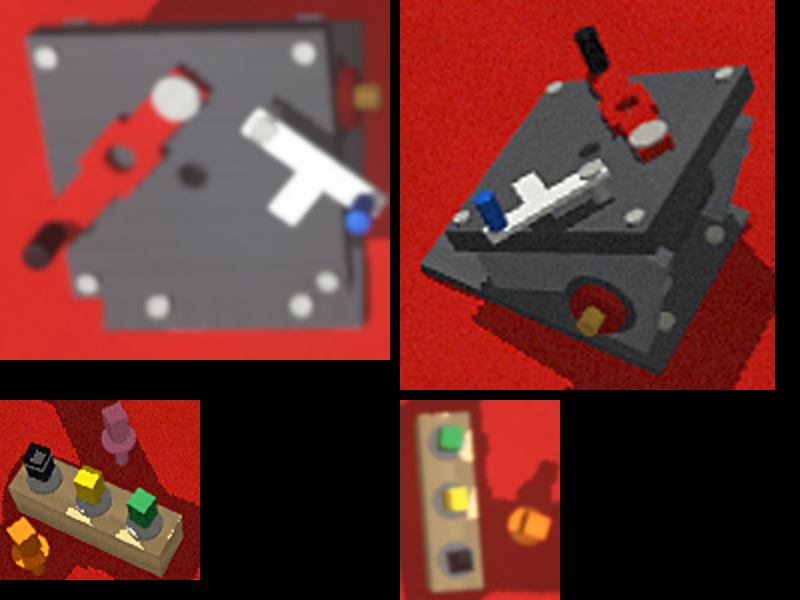

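Crop: the yellow-grip pin is the middle pin in the rack, square-topped with a steel collar, and the orange and pink pins stand outside it. On the plate, the hole is at top (149,238) / scene (318,110). The four plate bolts and the pivot cap are clear in both views.

```bash
python3 - <<'E'
from h import *
d=pickle.load(open("f0.pkl","rb"));S,T=d["scene"],d["top"]
P={"bLp":((306.7,89.3),(114,274.7)),"bLm":((275.3,132),(194,274)),"bHp":((363,84.3),(100.3,199.3)),"bHm":((333,132),(186.3,197.7)),"hole":((318.3,110),(149.3,238.3)),"cap":((337.7,104.7),(144,212.7)),"eye":((330.7,94),(125.2,232)),"htop":((317,71.5),(97.5,265))}
X={}
for k,(s,t) in P.items(): X[k],e=tri((S,T),(s,t));print(k,X[k].round(4),np.round(e,1))
m=np.mean([X[k] for k in P if k[0]=="b"],0)
y=X["bLp"]+X["bHp"]-X["bLm"]-X["bHm"];x=X["bHp"]+X["bHm"]-X["bLp"]-X["bLm"]
print("yaw from y",np.arctan2(-y[0],y[1]),"from x",np.arctan2(x[1],x[0]),"tilt",np.arctan2(x[2],np.hypot(*x[:2])), "y tilt",y[2]/np.linalg.norm(y),"mid",m, np.linalg.norm(x)/2,np.linalg.norm(y)/2)
# rack edge orientation
h=cv2.cvtColor(T["image"],cv2.COLOR_RGB2HSV);
def axes(yaw):
    Z=R.from_euler("z",yaw)*R.from_euler("y",-np.pi/6);return Z.as_matrix()
for yaw in(np.arctan2(-y[0],y[1]),):
    A=axes(yaw)
    for k in X: print(k,(A.T@(X[k]-X["hole"])*1000).round(1))
    b=np.array([.51015,.0402,.1609]);print("blue",(A.T@(b-X["hole"])*1000).round(1))
E
```

```text
bLp [0.4606 0.2659 0.0858] [2.2 2.2]
bLm [0.4622 0.0751 0.0877] [1.7 1.7]
bHp [0.6252 0.2671 0.1815] [1.7 1.7]
bHm [0.6271 0.0767 0.182 ] [1.4 1.4]
hole [0.5434 0.171  0.1284] [2. 2.]
cap [0.596  0.1705 0.1762] [1.9 1.9]
eye [0.5556 0.2184 0.1536] [1.7 1.7]
htop [0.4826 0.2794 0.1533] [2. 2.]
yaw from y 0.009325495055127954 from x 0.008638433854588432 tilt 0.5230730848346008 y tilt -0.006287436157299535 mid [0.5437867  0.17120471 0.13425403] 0.1901373311767706 0.19055480758998405
bLp [-92.2  95.6   4. ]
bLm [-91.4 -95.1   5.8]
bHp [98.1 95.4  4.6]
bHm [ 98.5 -95.    4.9]
hole [0. 0. 0.]
cap [69.5 -1.  15.1]
eye [23.5 47.3 15.5]
htop [-39.4 109.   51.4]
blue [ -13.6 -130.5   45.3]
```

```bash
cat >> h.py <<'E'
yaw=0.009
A=(R.from_euler("z",yaw)*R.from_euler("y",-np.pi/6)).as_matrix()
H=np.array([.5434,.171,.1284])-A[:,0]*.0005
TH=A@np.diag([1,-1,-1])            # tool aligned with hole
def down(y): return R.from_euler("z",y).as_matrix()@np.diag([1,-1,-1.])
def W(*p): return H+A@(np.array(p)/1000)
def base():
    from workcell import env
    s=env.read_state();return s,np.array(s["tool_pos"]),R.from_quat(np.roll(s["tool_rot"],-1)).as_matrix()
def go(p,Q,p0,Q0):
    print("offset",(Q0.T@(p-p0)*100).round(2),"ang",R.from_matrix(Q0.T@Q).as_rotvec().round(3),"world",np.round(p,3),"d",np.linalg.norm(p-p0).round(3))
E
python3 - <<'E'
from h import *
s,p,Q=base()
go(np.array([.45,-.25,.32]),down(0),p,Q)
q=W(-39.4,109,90);print(q)
go(q,TH,p,Q)
E
```

```text
offset [ 36.81 -26.48  -8.93] ang [-0.002  0.     0.267] world [ 0.45 -0.25  0.32] d 0.462
[0.46286782 0.27927961 0.18639229]
offset [ 52.   -77.17   4.53] ang [-0.069  0.521  0.251] world [0.463 0.279 0.186] d 0.932
```

{"name": "step_arm", "arguments": {"rows": [{"offset": [10,-7,-9],"angular": [0,0,0.1]},{"offset": [20,-14,-9],"angular": [0,0,0.267]},{"offset": [36.8,-26.5,-9],"angular": [0,0,0.267]},{"offset": [36.8,-26.5,-9],"angular": [0,0,0.267]},{"offset": [36.8,-26.5,-9],"angular": [0,0,0.267]},{"offset": [36.8,-26.5,-9],"angular": [0,0,0.267]},{"offset": [36.8,-26.5,-9],"angular": [0,0,0.267]},{"offset": [36.8,-26.5,-9],"angular": [0,0,0.267]},{"offset": [36.8,-26.5,-9],"angular": [0,0,0.267]},{"offset": [36.8,-26.5,-9],"angular": [0,0,0.267]}], "claw": -0.3, "newtons": 20}}

```text
t: 1.1
tool_pos: [0.4518, -0.247, 0.3217]
tool_rot: [-0.0, 1.0, 0.002, 0.001]
wrist_force: [-0.9, -0.4, -0.2]
gripper_width: 0.0555
finger_force: 0.0
```

```bash
python3 - <<'E'
from h import *
s,p,Q=base()
print(s["t"],p,s["gripper_width"])
go(W(-39.4,109,90),TH,p,Q)
E
```

```text
1.1 [ 0.45175971 -0.24695418  0.32173136] 0.055500298917736474
offset [  1.31 -52.61  13.57] ang [ 0.001  0.522 -0.005] world [0.463 0.279 0.186] d 0.543
```

{"name": "step_arm", "arguments": {"rows": [{"offset": [1.3,-52.6,13.6],"angular": [0,0.522,-0.005]},{"offset": [1.3,-52.6,13.6],"angular": [0,0.522,-0.005]},{"offset": [1.3,-52.6,13.6],"angular": [0,0.522,-0.005]},{"offset": [1.3,-52.6,13.6],"angular": [0,0.522,-0.005]},{"offset": [1.3,-52.6,13.6],"angular": [0,0.522,-0.005]},{"offset": [1.3,-52.6,13.6],"angular": [0,0.522,-0.005]},{"offset": [1.3,-52.6,13.6],"angular": [0,0.522,-0.005]},{"offset": [1.3,-52.6,13.6],"angular": [0,0.522,-0.005]},{"offset": [1.3,-52.6,13.6],"angular": [0,0.522,-0.005]},{"offset": [1.3,-52.6,13.6],"angular": [0,0.522,-0.005]},{"offset": [1.3,-52.6,13.6],"angular": [0,0.522,-0.005]},{"offset": [1.3,-52.6,13.6],"angular": [0,0.522,-0.005]}]}}

```text
t: 2.3
tool_pos: [0.4608, 0.2795, 0.1815]
tool_rot: [0.0, 0.967, 0.006, 0.255]
wrist_force: [0.4, -1.2, 0.6]
gripper_width: 0.0558
finger_force: 0.0
```

```bash
cat > look.py <<'E'
import sys
from h import *
from workcell import eyes
n,*a=sys.argv[1:]
f={k:eyes.grab_frame(k) for k in("scene","top")};pickle.dump(f,open(n+".pkl","wb"))
cv=np.zeros((600,800,3),np.uint8)
for k,x in(("scene",0),("top",400)):
    u=[int(v) for v in a[0 if k=="scene" else 1].split(",")]
    im=f[k]["image"][u[1]:u[3],u[0]:u[2]];z=400/max(im.shape[:2]);im=cv2.resize(im,None,fx=z,fy=z,interpolation=cv2.INTER_CUBIC)
    cv[:im.shape[0],x:x+im.shape[1]]=im
cv2.imwrite(f"pics/{n}.png",cv[:400,:,::-1])
E
python3 - <<'E'
from h import *
s,p,Q=base()
print(s["t"],p,(A.T@(p-H)*1000).round(1),Q.round(3).tolist(),s["gripper_width"])
go(W(-39.4,109,18),TH,p,Q)
E
python3 look.py l1 255,30,385,160 80,180,210,310
```

```text
2.3 [0.46077129 0.27954073 0.18150607] [-43.7 109.3  86.8] [[0.87, 0.011, 0.493], [0.012, -1.0, 0.002], [0.493, 0.004, -0.87]] 0.05576750640598982
offset [0.48 0.02 6.88] ang [0.002 0.008 0.004] world [0.499 0.28  0.124] d 0.069
```

View pics/l1.png

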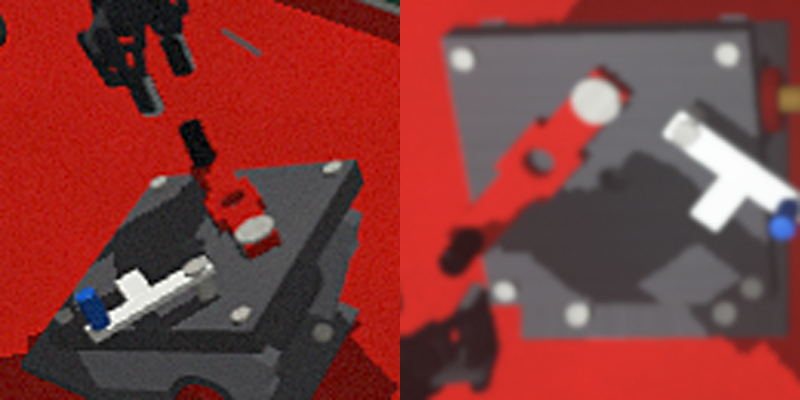

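The crop shows the open gripper just above the handle, with the handle top at scene (317,72). Before going down I'll check the TCP's projection against it.

```bash
python3 - <<'E'
from h import *
d=pickle.load(open("l1.pkl","rb"))
s,p,Q=base()
print(s["t"],(A.T@(p-H)*1000).round(1))
for n,X in(("tcp",p),("f+",p+Q[:,1]*.03-Q[:,2]*.006),("f-",p-Q[:,1]*.03-Q[:,2]*.006),("htop",W(-39.4,109,54)),("hbot",W(-39.4,109,12)),("hup",W(-39.4,109,87))):
    for k in d:
        u=proj(d[k],X)[0];o={"scene":(255,30),"top":(80,180)}[k];print(n,k,((u-o)*400/130).round(0))
go(W(-39.4,109,18),TH,p,Q)
E
```

```text
2.4 [-41.4 106.1  88.2]
tcp scene [170.  96.]
tcp top [ 38. 288.]
f+ scene [152. 110.]
f+ top [ 77. 293.]
f- scene [182.  71.]
f- top [ -6. 293.]
htop scene [187. 126.]
htop top [ 51. 262.]
hbot scene [204. 163.]
hbot top [ 71. 234.]
hup scene [173.  95.]
hup top [ 35. 285.]
offset [ 0.22 -0.31  7.02] ang [ 0.004  0.004 -0.   ] world [0.499 0.28  0.124] d 0.07
```

{"name": "step_arm", "arguments": {"rows": [{"offset": [0.2,-0.2,3.5],"angular": [0,0,0]},{"offset": [0.2,-0.2,7.0],"angular": [0,0,0]},{"offset": [0.2,-0.2,7.0],"angular": [0,0,0]},{"offset": [0.2,-0.2,7.0],"angular": [0,0,0]}]}}

```text
t: 2.8
tool_pos: [0.4998, 0.2763, 0.1257]
tool_rot: [0.001, 0.966, 0.001, 0.258]
wrist_force: [0.1, 0.5, 1.4]
gripper_width: 0.0556
finger_force: 0.0
```

{"name": "step_arm", "arguments": {"rows": [{"offset": [0,0,0],"angular": [0,0,0]},{"offset": [0,0,0],"angular": [0,0,0]},{"offset": [0,0,0],"angular": [0,0,0]},{"offset": [0,0,0],"angular": [0,0,0]},{"offset": [0,0,0],"angular": [0,0,0]},{"offset": [0,0,0],"angular": [0,0,0]}], "claw": 1, "newtons": 25}}

```text
t: 3.4
tool_pos: [0.5, 0.2787, 0.1279]
tool_rot: [-0.001, 0.966, 0.002, 0.259]
wrist_force: [-6.7, -0.9, 7.6]
gripper_width: 0.0213
finger_force: 25.6
```

```bash
python3 - <<'E'
from h import *
s,p,Q=base()
print(s["t"],(A.T@(p-H)*1000).round(1),s["wrist_force"],s["gripper_width"],s["finger_force"])
# path: arc from th0 to 0
x,y=(A.T@(p-H)*1000)[:2];th0=np.arctan2(y,70-x);print(th0,np.hypot(y,70-x))
for th in np.linspace(.785,-.02,9): 
    go(W(-39.4,109,0)+A@(np.array([109.6-155*np.cos(th)-.2,155*np.sin(th)-109.6,0])/1000),TH,W(-39.4,109,0),TH)
E
```

```text
3.4 [-36.5 108.1  20.8] [-6.69140374 -0.92877623  7.55476076] 0.021317343220758192 25.612884163856506
0.7928170229986293 151.71832964866306
offset [-0.02  0.    0.  ] ang [0. 0. 0.] world [0.508 0.28  0.108] d 0.0
offset [-1.07  1.16 -0.  ] ang [0. 0. 0.] world [0.499 0.268 0.103] d 0.016
offset [-1.99  2.42  0.  ] ang [0. 0. 0.] world [0.491 0.255 0.098] d 0.031
offset [-2.79  3.76 -0.  ] ang [0. 0. 0.] world [0.484 0.242 0.095] d 0.047
offset [-3.44  5.17  0.  ] ang [0. 0. 0.] world [0.479 0.228 0.091] d 0.062
offset [-3.95  6.65  0.  ] ang [0. 0. 0.] world [0.474 0.213 0.089] d 0.077
offset [-4.31  8.17 -0.  ] ang [0. 0. 0.] world [0.471 0.198 0.087] d 0.092
offset [-4.51  9.71  0.  ] ang [0. 0. 0.] world [0.47  0.182 0.086] d 0.107
offset [-4.56 11.27 -0.  ] ang [0. 0. 0.] world [0.469 0.167 0.086] d 0.122
```

{"name": "step_arm", "arguments": {"rows": [{"offset": [0,0,-0.2],"angular": [0,0,0]},{"offset": [-1.1,1.2,-0.3],"angular": [0,0,0]},{"offset": [-2.0,2.4,-0.3],"angular": [0,0,0]},{"offset": [-2.8,3.8,-0.3],"angular": [0,0,0]},{"offset": [-3.4,5.2,-0.3],"angular": [0,0,0]},{"offset": [-3.9,6.6,-0.3],"angular": [0,0,0]},{"offset": [-4.3,8.2,-0.3],"angular": [0,0,0]},{"offset": [-4.5,9.7,-0.3],"angular": [0,0,0]},{"offset": [-4.5,10.5,-0.3],"angular": [0,0,0]},{"offset": [-4.5,10.9,-0.3],"angular": [0,0,0]},{"offset": [-4.5,10.9,-0.3],"angular": [0,0,0]}]}}

```text
t: 4.5
tool_pos: [0.4568, 0.1699, 0.1029]
tool_rot: [-0.002, 0.967, 0.002, 0.255]
wrist_force: [-4.5, 12.7, -7.7]
gripper_width: 0.0209
finger_force: 28.5
```

```bash
python3 - <<'E'
from h import *
s,p,Q=base()
print(s["t"],(A.T@(p-H)*1000).round(1),A.T@s["wrist_force"],s["gripper_width"],s["finger_force"])
E
```

```text
4.5 [-87.3  -0.3  21.2] [-7.61699106 12.69287581 -4.48421648] 0.02090485044468827 28.512999415397644
```

{"name": "step_arm", "arguments": {"rows": [{"offset": [0,0,0],"angular": [0,0,0]},{"offset": [0,0,0],"angular": [0,0,0]},{"offset": [0,0,0],"angular": [0,0,0]},{"offset": [0,0,-4],"angular": [0,0,0]},{"offset": [0,0,-8],"angular": [0,0,0]},{"offset": [0,0,-12],"angular": [0,0,0]},{"offset": [0,0,-12],"angular": [0,0,0]}], "claw": -0.3}}

```text
t: 5.2
tool_pos: [0.4017, 0.1695, 0.2188]
tool_rot: [-0.002, 0.964, 0.002, 0.265]
wrist_force: [1.0, -0.2, -0.2]
gripper_width: 0.0558
finger_force: 0.0
```

```bash
python3 - <<'E'
from h import *
d=pickle.load(open("f0.pkl","rb"));S,T=d["scene"],d["top"]
print("cam",ray(T,(0,0))[0],ray(S,(0,0))[0])
for n,lo,hi,bs,bt in(("yellow",(22,120,90),(34,255,255),(205,205,245,245),(320,240,348,266)),("green",(45,80,50),(85,255,255),(235,220,270,255),(315,205,345,235)),("orange",(8,150,90),(20,255,255),(180,238,208,272),(355,252,385,280)),("black",(0,0,0),(180,255,60),(190,203,210,224),(326,275,345,291))):
    a,sa=blob(S,lo,hi,bs);b,sb=blob(T,lo,hi,bt)
    print(n,tri((S,T),(a,b))[0].round(4),"topface",onz(T,b,.13).round(4),"scene mid",onz(S,a,.114).round(4))
# yellow top face in scene: bright part
f=S;h=cv2.cvtColor(f["image"][205:245,205:245],cv2.COLOR_RGB2HSV)
m=cv2.inRange(h,(22,120,90),(34,255,255));v=h[:,:,2][m>0];print(np.percentile(v,[5,25,50,75,95]))
m2=cv2.inRange(h,(22,120,215),(34,255,255));ys,xs=np.nonzero(m2);print(len(xs));c=(xs.mean()+205,ys.mean()+205);print(c,onz(S,c,.132))
m=cv2.inRange(cv2.cvtColor(T["image"],cv2.COLOR_RGB2HSV)[200:305,305:355],(12,40,60),(24,190,255));
c=max(cv2.findContours(m,0,2)[0],key=cv2.contourArea);b=cv2.boxPoints(cv2.minAreaRect(c))+[305,200];print(np.array([onz(T,q,.068) for q in b]).round(4))
s,p,Q=base();print((A.T@(p-H)*1000).round(1))
E
```

```text
cam [ 0.47310919 -0.12408447  1.1596171 ] [ 0.83709133 -0.56071939  0.95955298]
yellow [ 0.51   -0.2464  0.1136] topface [ 0.5089 -0.2449  0.13  ] scene mid [ 0.5106 -0.2461  0.114 ]
green [ 0.5799 -0.2412  0.1136] topface [ 0.5781 -0.2395  0.13  ] scene mid [ 0.5802 -0.2412  0.114 ]
orange [ 0.4786 -0.336   0.0762] topface [ 0.4782 -0.3256  0.13  ] scene mid [ 0.494  -0.3456  0.114 ]
black [ 0.437  -0.2488  0.1066] topface [ 0.4367 -0.247   0.13  ] scene mid [ 0.4417 -0.2505  0.114 ]
[103.  111.5 126.  252.  255. ]
72
(np.float64(222.69444444444446), np.float64(221.91666666666666)) [ 0.50976744 -0.24765881  0.132     ]
[[ 0.6124 -0.2053  0.068 ]
 [ 0.6171 -0.2709  0.068 ]
 [ 0.406  -0.283   0.068 ]
 [ 0.4019 -0.2185  0.068 ]]
[-77.   -0.2 149.2]
```

```bash
python3 - <<'E'
from h import *
s,p,Q=base()
go(np.array([.43,.05,.3]),down(.057),p,Q)
go(np.array([.5095,-.2465,.26]),down(.057),p,Q)
E
```

```text
offset [ 6.54 11.94 -5.59] ang [ 0.011 -0.536 -0.051] world [0.43 0.05 0.3 ] d 0.147
offset [11.24 41.65  1.75] ang [ 0.011 -0.536 -0.051] world [ 0.509 -0.246  0.26 ] d 0.432
```

{"name": "step_arm", "arguments": {"rows": [{"offset": [6.5,12,-5.6],"angular": [0.011,-0.536,-0.051]},{"offset": [6.5,12,-5.6],"angular": [0.011,-0.536,-0.051]},{"offset": [6.5,12,-5.6],"angular": [0.011,-0.536,-0.051]},{"offset": [11.2,41.7,1.8],"angular": [0.011,-0.536,-0.051]},{"offset": [11.2,41.7,1.8],"angular": [0.011,-0.536,-0.051]},{"offset": [11.2,41.7,1.8],"angular": [0.011,-0.536,-0.051]},{"offset": [11.2,41.7,1.8],"angular": [0.011,-0.536,-0.051]},{"offset": [11.2,41.7,1.8],"angular": [0.011,-0.536,-0.051]},{"offset": [11.2,41.7,1.8],"angular": [0.011,-0.536,-0.051]},{"offset": [11.2,41.7,1.8],"angular": [0.011,-0.536,-0.051]},{"offset": [11.2,41.7,1.8],"angular": [0.011,-0.536,-0.051]},{"offset": [11.2,41.7,1.8],"angular": [0.011,-0.536,-0.051]}]}}

```text
t: 6.4
tool_pos: [0.5077, -0.2474, 0.2506]
tool_rot: [0.002, 1.0, 0.028, -0.007]
wrist_force: [-0.4, 0.3, 0.6]
gripper_width: 0.0558
finger_force: 0.0
```

```bash
python3 look.py l2 250,40,390,180 80,180,210,310; python3 - <<'E'
from h import *
from workcell import eyes
P=[];
for i in range(3):
    eyes.grab_frame("top");s,p,Q=base();P.append(p)
print(s["t"],np.array(P).round(4));p=np.mean(P,0)
go(np.array([.5095,-.2465,.092]),down(.057),p,Q)
E
```

```text
6.65 [[ 0.5079 -0.2467  0.2513]
 [ 0.5079 -0.2467  0.2514]
 [ 0.5079 -0.2468  0.2513]]
offset [ 0.37 -0.08 15.93] ang [0.004 0.013 0.001] world [ 0.509 -0.246  0.092] d 0.159
```

View pics/l2.png

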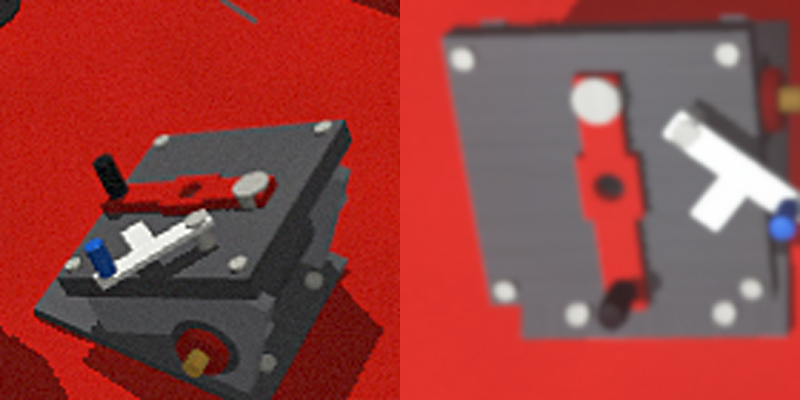

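The lever now points straight down the slope at its stop, with the eye over the hole at top (147.6,240.4) / scene (316.5,106.2). Next I go down on the yellow pin.

{"name": "step_arm", "arguments": {"rows": [{"offset": [0.35,-0.05,0],"angular": [0.004,0.013,0]},{"offset": [0.35,-0.05,4],"angular": [0.004,0.013,0]},{"offset": [0.35,-0.05,8],"angular": [0.004,0.013,0]},{"offset": [0.35,-0.05,12],"angular": [0.004,0.013,0]},{"offset": [0.35,-0.05,14.5],"angular": [0.004,0.013,0]},{"offset": [0.35,-0.05,15.9],"angular": [0.004,0.013,0]},{"offset": [0.35,-0.05,15.9],"angular": [0.004,0.013,0]},{"offset": [0.35,-0.05,15.9],"angular": [0.004,0.013,0]}]}}

```text
t: 7.45
tool_pos: [0.5099, -0.2483, 0.0931]
tool_rot: [0.0, 1.0, 0.028, 0.0]
wrist_force: [-0.0, -0.5, -0.5]
gripper_width: 0.0557
finger_force: 0.0
```

```bash
python3 look.py l3 170,160,300,290 290,190,390,290; python3 - <<'E'
from h import *
s,p,Q=base();print(s["t"],p.round(4),Q[:,2].round(4),s["wrist_force"])
d=pickle.load(open("l2.pkl","rb"));S,T=d["scene"],d["top"]
for n,a,b in(("eye",(316.5,106.2),(147.6,240.4)),("cap",(250+250/2.857,40+186/2.857),(80+196/3.077,180+101/3.077)),("bLp",(250+161/2.857,40+140/2.857),(80+63/3.077,180+59/3.077)),):
    X,e=tri((S,T),(a,b));print(n,X.round(4),(A.T@(X-H)*1000).round(1),np.round(e,1))
E
```

```text
7.55 [ 0.5105 -0.2488  0.0942] [ 0.0023 -0.0017 -1.    ] [-0.39909269  0.11072428  0.96599387]
eye [0.5374 0.171  0.1402] [ 1.2  0.1 13.2] [1.5 1.5]
cap [0.5957 0.1717 0.1737] [68.4  0.2 13.1] [1.5 1.5]
bLp [0.5654 0.1808 0.2523] [81.5  9.6 96.2] [68.8 68.8]
```

View pics/l3.png

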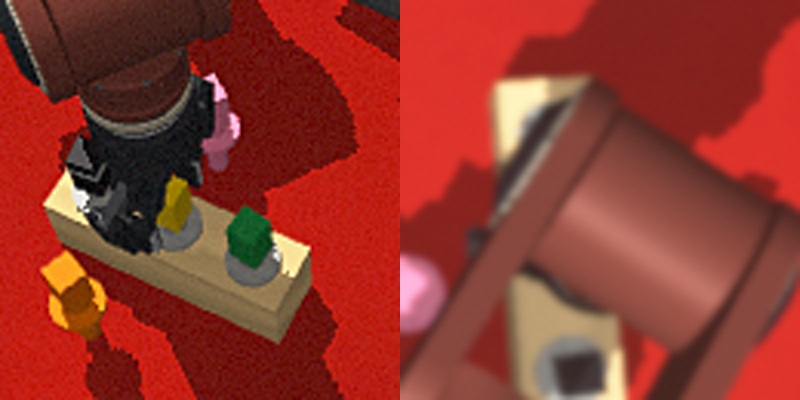

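The fingers straddle the yellow grip at scene crop (175,205), and the green and black pins are clear. Closing now.

{"name": "step_arm", "arguments": {"rows": [{"offset": [0,0,0],"angular": [0,0,0]},{"offset": [0,0,0],"angular": [0,0,0]},{"offset": [0,0,0],"angular": [0,0,0]},{"offset": [0,0,0],"angular": [0,0,0]},{"offset": [0,0,0],"angular": [0,0,0]},{"offset": [0,0,0],"angular": [0,0,0]}], "claw": 1, "newtons": 50}}

```text
t: 8.15
tool_pos: [0.5096, -0.2469, 0.0929]
tool_rot: [-0.001, 1.0, 0.028, 0.0]
wrist_force: [0.3, 5.0, 4.7]
gripper_width: 0.0235
finger_force: 52.6
```

```bash
python3 - <<'E'
from h import *
s,p,Q=base();print(s["t"],p.round(4),Q.round(4).tolist(),s["wrist_force"],s["gripper_width"])
E
```

```text
8.15 [ 0.5096 -0.2469  0.0929] [[0.9984, 0.056, 0.0], [0.056, -0.9984, 0.0027], [0.0002, -0.0027, -1.0]] [0.27865091 4.99163829 4.70321089] 0.023525962667325165
```

{"name": "step_arm", "arguments": {"rows": [{"offset": [0,0,-2],"angular": [0,0,0]},{"offset": [0,0,-5],"angular": [0,0,0]},{"offset": [0,0,-9],"angular": [0,0,0]},{"offset": [0,0,-13],"angular": [0,0,0]},{"offset": [0,0,-17],"angular": [0,0,0]},{"offset": [0,0,-17],"angular": [0,0,0]},{"offset": [0,0,-17],"angular": [0,0,0]}]}}

```text
t: 8.85
tool_pos: [0.5094, -0.2483, 0.2624]
tool_rot: [0.0, 1.0, 0.028, 0.0]
wrist_force: [-0.5, 0.6, -2.2]
gripper_width: 0.0234
finger_force: 51.9
```

```bash
cat >> h.py <<'E'
H=H+A@[.001,0,.001]
E
python3 look.py l4 150,60,290,200 270,190,400,320; python3 - <<'E'
from h import *
s,p,Q=base();print(s["t"],p.round(4),Q.round(3).tolist(),s["wrist_force"],s["gripper_width"])
go(np.array([.45,-.05,.30]),TH,p,Q)
go(W(0,0,85+70),TH,p,Q)
E
```

```text
8.95 [ 0.5082 -0.2475  0.2592] [[0.998, 0.056, -0.005], [0.056, -0.998, 0.003], [-0.004, -0.003, -1.0]] [ 0.12137579  0.11630704 -3.44083973] 0.023487920956892956
offset [ -4.73 -20.05  -4.01] ang [-0.015  0.528  0.045] world [ 0.45 -0.05  0.3 ] d 0.21
offset [ -1.9  -41.95  -0.33] ang [-0.015  0.528  0.045] world [0.466 0.17  0.264] d 0.42
```

View pics/l4.png

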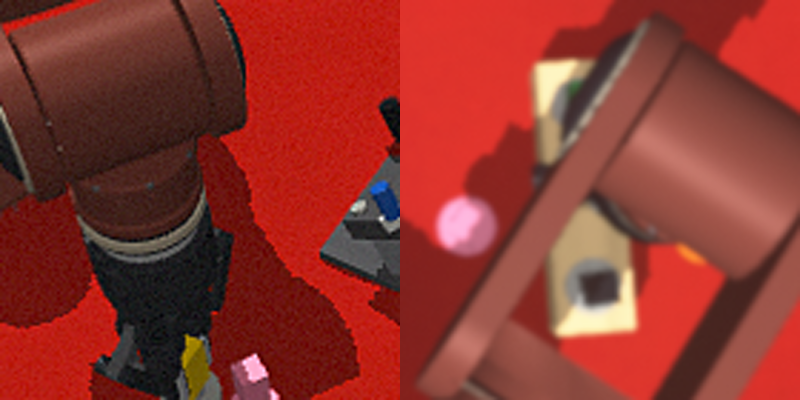

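The pin has left the rack and is held at scene crop (190,365). Now I carry it to the flange while tilting.

{"name": "step_arm", "arguments": {"rows": [{"offset": [-4.7,-20,-4],"angular": [-0.015,0.528,0.045]},{"offset": [-4.7,-20,-4],"angular": [-0.015,0.528,0.045]},{"offset": [-4.7,-20,-4],"angular": [-0.015,0.528,0.045]},{"offset": [-4.7,-20,-4],"angular": [-0.015,0.528,0.045]},{"offset": [-1.9,-42,-2],"angular": [-0.015,0.528,0.045]},{"offset": [-1.9,-42,-1],"angular": [-0.015,0.528,0.045]},{"offset": [-1.9,-42,-0.3],"angular": [-0.015,0.528,0.045]},{"offset": [-1.9,-42,-0.3],"angular": [-0.015,0.528,0.045]},{"offset": [-1.9,-42,-0.3],"angular": [-0.015,0.528,0.045]},{"offset": [-1.9,-42,-0.3],"angular": [-0.015,0.528,0.045]},{"offset": [-1.9,-42,-0.3],"angular": [-0.015,0.528,0.045]},{"offset": [-1.9,-42,-0.3],"angular": [-0.015,0.528,0.045]}]}}

```text
t: 10.15
tool_pos: [0.4663, 0.1693, 0.2633]
tool_rot: [0.0, 0.966, 0.004, 0.259]
wrist_force: [0.1, 0.2, -3.2]
gripper_width: 0.0232
finger_force: 51.8
```

```bash
python3 look.py l5 230,10,390,170 80,160,210,290; python3 - <<'E'
from h import *
s,p,Q=base();print(s["t"],(A.T@(p-H)*1000).round(1),(TH.T@Q).round(3).tolist(),s["wrist_force"],s["gripper_width"])
d=pickle.load(open("l5.pkl","rb"))
for k,o,z in(("scene",(230,10),2.5),("top",(80,160),400/130)):
    for n,X in(("tip",p+Q[:,2]*.085),("collar",p+Q[:,2]*.022),("eye",W(0,0,12))): print(k,n,((proj(d[k],X)[0]-o)*z).round(0))
go(W(0,0,85+25),TH,p,Q)
E
```

```text
10.25 [  1.3  -1.5 155.2] [[1.0, -0.001, 0.003], [0.001, 1.0, 0.003], [-0.003, -0.003, 1.0]] [-0.43839355 -0.64923857 -0.79996886] 0.023254506425470618
scene tip [194. 198.]
scene collar [170. 148.]
scene eye [215. 241.]
top tip [188. 281.]
top collar [162. 327.]
top eye [207. 246.]
offset [-0.14 -0.16  4.52] ang [ 0.003 -0.003 -0.001] world [0.488 0.171 0.225] d 0.045
```

View pics/l5.png

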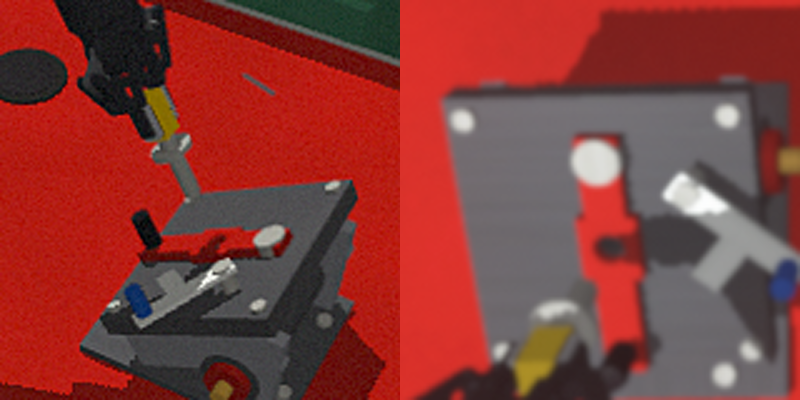

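The pin points at the eye: in the scene crop the tip is at (192,196), with (194,198) predicted. In the top crop the tip is about (182,287), 2 px left of predicted. I'll go down closer and measure again.

{"name": "step_arm", "arguments": {"rows": [{"offset": [-0.1,0,2.2],"angular": [0.003,-0.003,0]},{"offset": [-0.1,0,4.3],"angular": [0.003,-0.003,0]},{"offset": [-0.1,0,4.3],"angular": [0.003,-0.003,0]},{"offset": [-0.1,0,4.3],"angular": [0.003,-0.003,0]}]}}

```text
t: 10.65
tool_pos: [0.4876, 0.1692, 0.2272]
tool_rot: [-0.001, 0.966, 0.004, 0.259]
wrist_force: [0.6, 0.2, -2.7]
gripper_width: 0.0236
finger_force: 51.7
```

```bash
cat > look2.py <<'E'
import sys
from h import *
from workcell import eyes
n=sys.argv[1];f={k:eyes.grab_frame(k) for k in("scene","top")};pickle.dump(f,open(n+".pkl","wb"))
s,p,Q=base();print(s["t"],(A.T@(p-H)*1000).round(1),(TH.T@Q)[:,2].round(3),s["wrist_force"])
cv=np.zeros((400,800,3),np.uint8)
for k,x in(("scene",0),("top",400)):
    c=(proj(f[k],W(0,0,30))[0]-25).astype(int);im=f[k]["image"][c[1]:c[1]+50,c[0]:c[0]+50]
    cv[:,x:x+400]=cv2.resize(im,(400,400),interpolation=cv2.INTER_CUBIC);print(k,"origin",c)
    for m,X in(("tip",p+Q[:,2]*.085),("collar",p+Q[:,2]*.022),("eye",W(0,0,12))): print(k,m,((proj(f[k],X)[0]-c)*8).round(0))
cv2.imwrite(f"pics/{n}.png",cv[:,:,::-1])
E
python3 look2.py l6
```

```text
10.75 [  1.7  -0.6 113.8] [ 0.003 -0.001  1.   ] [-0.24720464  0.12904898 -2.43330971]
scene origin [288  76]
scene tip [208. 205.]
scene collar [133.  50.]
scene eye [223. 243.]
top origin [120 218]
top tip [204. 196.]
top collar [142. 306.]
top eye [218. 175.]
```

View pics/l6.png

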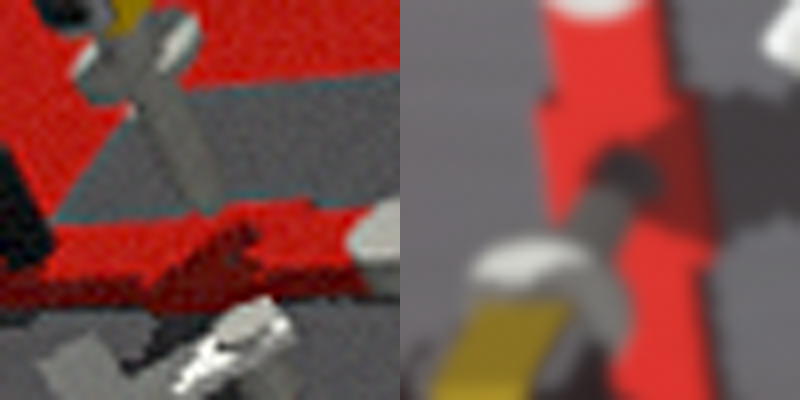

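In the scene crop the tip is at (207,208), as predicted. In the top crop it aims at the eye at (222,175), within about 2 mm. The tapered tip will take up that error, so I'll insert step by step and watch the force.

{"name": "step_arm", "arguments": {"rows": [{"offset": [-0.1,-0.05,0.8],"angular": [0,0,0]},{"offset": [-0.1,-0.05,1.6],"angular": [0,0,0]},{"offset": [-0.1,-0.05,2.2],"angular": [0,0,0]},{"offset": [-0.1,-0.05,2.7],"angular": [0,0,0]},{"offset": [-0.1,-0.05,2.7],"angular": [0,0,0]}]}}

```text
t: 11.25
tool_pos: [0.4998, 0.1709, 0.2019]
tool_rot: [-0.001, 0.966, 0.005, 0.258]
wrist_force: [-0.1, 0.2, -2.7]
gripper_width: 0.0233
finger_force: 51.8
```

```bash
cat > st.py <<'E'
from h import *
s,p,Q=base();print(s["t"],(A.T@(p-H)*1000).round(1),(TH.T@Q)[:,2].round(3),"F",(A.T@s["wrist_force"]).round(1),"M",(A.T@s["moment"]).round(2),s["gripper_width"])
E
python3 st.py
```

```text
11.25 [-1.5  0.3 84.5] [-0.002 -0.001  1.   ] F [-1.4  0.2 -2.3] M [-0.04  0.47  0.05] 0.02326266877386265
```

{"name": "step_arm", "arguments": {"rows": [{"offset": [0,0,0.5],"angular": [0,0,0]},{"offset": [0,0,1.0],"angular": [0,0,0]},{"offset": [0,0,1.5],"angular": [0,0,0]},{"offset": [0,0,1.5],"angular": [0,0,0]}]}}

```text
t: 11.65
tool_pos: [0.5074, 0.171, 0.1893]
tool_rot: [-0.001, 0.966, 0.005, 0.258]
wrist_force: [-0.3, 0.5, -3.2]
gripper_width: 0.0233
finger_force: 51.6
```

```bash
python3 st.py
```

```text
11.65 [-1.2  0.3 69.7] [-0.001 -0.001  1.   ] F [-1.8  0.5 -2.7] M [-0.03  0.47 -0.05] 0.023297399854888327
```

{"name": "step_arm", "arguments": {"rows": [{"offset": [0,0,0.7],"angular": [0,0,0]},{"offset": [0,0,1.4],"angular": [0,0,0]},{"offset": [0,0,2.1],"angular": [0,0,0]},{"offset": [0,0,2.7],"angular": [0,0,0]},{"offset": [0,0,2.7],"angular": [0,0,0]}]}}

```text
t: 12.15
tool_pos: [0.5209, 0.1711, 0.1656]
tool_rot: [-0.001, 0.966, 0.005, 0.258]
wrist_force: [-0.7, 1.2, -2.7]
gripper_width: 0.0233
finger_force: 51.6
```

```bash
python3 st.py
```

```text
12.15 [-1.4  0.3 42.5] [-0.002 -0.001  1.   ] F [-1.9  1.2 -2. ] M [ 0.02  0.45 -0.  ] 0.023329835383888525
```

{"name": "step_arm", "arguments": {"rows": [{"offset": [0,0,0.25],"angular": [0,0,0]},{"offset": [0,0,0.5],"angular": [0,0,0]},{"offset": [0,0,0.65],"angular": [0,0,0]},{"offset": [0,0,0.65],"angular": [0,0,0]}]}}

```text
t: 12.55
tool_pos: [0.5242, 0.1714, 0.1624]
tool_rot: [-0.002, 0.966, 0.005, 0.259]
wrist_force: [-8.7, -1.0, 3.9]
gripper_width: 0.0234
finger_force: 52.9
```

```bash
python3 st.py
```

```text
12.55 [-0.1  0.6 38.1] [-0.    -0.001  1.   ] F [-5.6 -0.9  7.7] M [-0.34  1.19 -0.09] 0.023442290016714565
```

{"name": "step_arm", "arguments": {"rows": [{"offset": [0,0,0.15],"angular": [0,0,0]},{"offset": [0,0,0.3],"angular": [0,0,0]},{"offset": [0,0,0.3],"angular": [0,0,0]}]}}

```text
t: 12.85
tool_pos: [0.5247, 0.1717, 0.1623]
tool_rot: [-0.001, 0.966, 0.005, 0.257]
wrist_force: [-35.6, -3.2, 25.8]
gripper_width: 0.0232
finger_force: 57.4
```

```bash
python3 st.py
```

```text
12.85 [ 0.2  0.9 37.7] [-0.003 -0.001  1.   ] F [-18.   -2.8  40.1] M [-0.72  3.17  0.  ] 0.023208870376847917
```

The collar has seated: the force rose to 40 N with no further travel, and the tip is at about -47 mm. Now I relax and release.

{"name": "step_arm", "arguments": {"rows": [{"offset": [0,0,-0.35],"angular": [0,0,0]},{"offset": [0,0,-0.35],"angular": [0,0,0]}]}}

```text
t: 13.05
tool_pos: [0.5242, 0.1715, 0.1626]
tool_rot: [-0.002, 0.966, 0.005, 0.26]
wrist_force: [-0.4, 0.4, -1.7]
gripper_width: 0.0232
finger_force: 51.9
```

{"name": "step_arm", "arguments": {"rows": [{"offset": [0,0,0],"angular": [0,0,0]},{"offset": [0,0,0],"angular": [0,0,0]},{"offset": [0,0,0],"angular": [0,0,0]},{"offset": [0,0,0],"angular": [0,0,0]},{"offset": [0,0,-4],"angular": [0,0,0]},{"offset": [0,0,-8],"angular": [0,0,0]},{"offset": [0,0,-12],"angular": [0,0,0]},{"offset": [0,0,-14],"angular": [0,0,0]},{"offset": [0,0,-14],"angular": [0,0,0]},{"offset": [0,0,-14],"angular": [0,0,0]}], "claw": -0.3, "newtons": 25}}

```text
t: 14.05
tool_pos: [0.4542, 0.1705, 0.2827]
tool_rot: [-0.002, 0.966, 0.005, 0.259]
wrist_force: [-0.5, -0.2, -1.5]
gripper_width: 0.0558
finger_force: 0.0
```

```bash
python3 st.py; python3 look.py l7 250,40,390,180 80,180,210,310; python3 - <<'E'
from h import *
d=pickle.load(open("l7.pkl","rb"));s,p,Q=base()
for k,o,z in(("scene",(250,40),400/140),("top",(80,180),400/130)):
    for n,X in(("piptop",W(0,0,76)),("knobtop if .8",W(-13.6,-130.5,61)),): print(k,n,((proj(d[k],X)[0]-o)*z).round(0))
a,_=blob(d["scene"],(100,100,40),(130,255,255),(270,110,305,145));b,_=blob(d["top"],(100,100,40),(130,255,255),(190,235,220,265))
X,e=tri((d["scene"],d["top"]),(a,b));print("knob",(A.T@(X-H)*1000).round(1),e)
go(W(-13.6,-130.5,105),TH,p,Q);go(W(-13.6,-130.5,36),TH,p,Q)
E
```

```text
14.05 [ -0.6   0.3 177.2] [ 0.001 -0.001  1.   ] F [-1.2 -0.2 -1. ] M [ 0.01  0.17 -0.07] 0.055843594060277744
scene piptop [162. 135.]
scene knobtop if .8 [ 89. 242.]
top piptop [183. 226.]
top knobtop if .8 [377. 231.]
knob [ -11.9 -131.4   44.6] [np.float64(0.9430859907872118), np.float64(0.9430859907873567)]
offset [-1.16 13.05  7.06] ang [-0.     0.003  0.002] world [0.48  0.04  0.214] d 0.149
offset [-1.13 13.06 13.96] ang [-0.     0.003  0.002] world [0.515 0.04  0.154] d 0.191
```

View pics/l7.png

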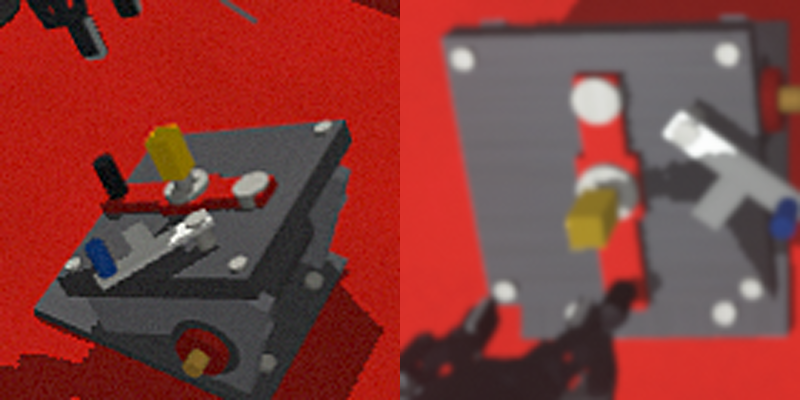

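The pin's collar is flat on the lever, with the grip top at scene crop (167,133) as predicted. The knob is at (-12.5,-131) in the hole frame.

{"name": "step_arm", "arguments": {"rows": [{"offset": [-1.1,4.5,2],"angular": [0,0.003,0.002]},{"offset": [-1.1,9,5],"angular": [0,0.003,0.002]},{"offset": [-1.1,13.1,7],"angular": [0,0.003,0.002]},{"offset": [-1.1,13.1,7],"angular": [0,0.003,0.002]},{"offset": [-1.1,13.1,10],"angular": [0,0.003,0.002]},{"offset": [-1.1,13.1,13],"angular": [0,0.003,0.002]},{"offset": [-1.1,13.1,13.9],"angular": [0,0.003,0.002]},{"offset": [-1.1,13.1,13.9],"angular": [0,0.003,0.002]},{"offset": [-1.1,13.1,13.9],"angular": [0,0.003,0.002]}]}}

```text
t: 15.05
tool_pos: [0.5155, 0.0407, 0.1575]
tool_rot: [-0.002, 0.966, 0.005, 0.26]
wrist_force: [0.5, -1.0, 0.7]
gripper_width: 0.0554
finger_force: 0.0
```

{"name": "step_arm", "arguments": {"rows": [{"offset": [0,0,0],"angular": [0,0,0]},{"offset": [0,0,0],"angular": [0,0,0]},{"offset": [0,0,0],"angular": [0,0,0]},{"offset": [0,0,0],"angular": [0,0,0]},{"offset": [0,0,0],"angular": [0,0,0]},{"offset": [0,0,0],"angular": [0,0,0]}], "claw": 1, "newtons": 25}}

```text
t: 15.65
tool_pos: [0.5152, 0.0395, 0.1581]
tool_rot: [-0.001, 0.966, 0.004, 0.26]
wrist_force: [-6.3, -4.0, 3.3]
gripper_width: 0.0167
finger_force: 25.6
```

```bash
python3 st.py; python3 - <<'E'
from h import *
s,p,Q=base();r=(A.T@(p-H)*1000)
for th in np.linspace(.8,0,8): go(p+A@(np.array([50-90*np.cos(th)-(50-90*np.cos(.8)),90*(np.sin(.8)-np.sin(th)),0])/1000),Q,p,Q)
print("to shut",-40-r[0],-65-r[1])
E
```

```text
15.65 [ -11.1 -131.3   39.4] [0.003 0.001 1.   ] F [-3.9 -3.9  6. ] M [-0.63  0.78  0.02] 0.016730248763380563
offset [0. 0. 0.] ang [0. 0. 0.] world [0.515 0.039 0.158] d 0.0
offset [-0.69 -0.76 -0.  ] ang [0. 0. 0.] world [0.509 0.047 0.155] d 0.01
offset [-1.3  -1.59 -0.01] ang [0. 0. 0.] world [0.504 0.055 0.152] d 0.021
offset [-1.8  -2.48 -0.01] ang [0. 0. 0.] world [0.499 0.064 0.149] d 0.031
offset [-2.2  -3.43 -0.01] ang [0. 0. 0.] world [0.496 0.074 0.147] d 0.041
offset [-2.49 -4.42 -0.01] ang [0. 0. 0.] world [0.493 0.083 0.146] d 0.051
offset [-2.67 -5.43 -0.01] ang [0. 0. 0.] world [0.492 0.094 0.145] d 0.061
offset [-2.73 -6.46 -0.01] ang [0. 0. 0.] world [0.491 0.104 0.144] d 0.07
to shut -28.9186365135591 66.25191789959428
```

{"name": "step_arm", "arguments": {"rows": [{"offset": [-0.7,-0.8,-0.1],"angular": [0,0,0]},{"offset": [-1.3,-1.6,-0.1],"angular": [0,0,0]},{"offset": [-1.8,-2.5,-0.1],"angular": [0,0,0]},{"offset": [-2.2,-3.4,-0.1],"angular": [0,0,0]},{"offset": [-2.5,-4.4,-0.1],"angular": [0,0,0]},{"offset": [-2.7,-5.4,-0.1],"angular": [0,0,0]},{"offset": [-2.8,-6.3,-0.1],"angular": [0,0,0]},{"offset": [-2.8,-6.7,-0.1],"angular": [0,0,0]},{"offset": [-2.8,-6.7,-0.1],"angular": [0,0,0]}]}}

```text
t: 16.55
tool_pos: [0.4887, 0.1057, 0.1428]
tool_rot: [0.0, 0.966, 0.005, 0.258]
wrist_force: [-6.2, -8.4, 0.2]
gripper_width: 0.0169
finger_force: 26.0
```

```bash
python3 st.py
```

```text
16.55 [-41.1 -64.8  39.1] [-0.001  0.003  1.   ] F [-5.4 -8.3  3.3] M [-1.38  1.08 -0.11] 0.016866987350796496
```

{"name": "step_arm", "arguments": {"rows": [{"offset": [0,-0.15,0],"angular": [0,0,0]},{"offset": [0,-0.3,0],"angular": [0,0,0]},{"offset": [0,-0.3,0],"angular": [0,0,0]}]}}

```text
t: 16.85
tool_pos: [0.4887, 0.106, 0.1427]
tool_rot: [0.003, 0.966, 0.005, 0.258]
wrist_force: [-7.4, -20.8, 1.6]
gripper_width: 0.017
finger_force: 26.7
```

```bash
python3 st.py
```

```text
16.85 [-41.2 -64.5  39. ] [-0.002  0.009  1.   ] F [ -5.8 -20.7   5.2] M [-3.29  1.12 -0.09] 0.01699393973389142
```

The keeper is at its stop: the force rose with no further travel. I'll relax, release and retreat.

{"name": "step_arm", "arguments": {"rows": [{"offset": [0,0.25,0],"angular": [0,0,0]},{"offset": [0,0.25,0],"angular": [0,0,0]}]}}

```text
t: 17.05
tool_pos: [0.4887, 0.1057, 0.1427]
tool_rot: [0.0, 0.966, 0.004, 0.258]
wrist_force: [-6.9, -8.7, -0.1]
gripper_width: 0.0168
finger_force: 26.1
```

{"name": "step_arm", "arguments": {"rows": [{"offset": [0,0,0],"angular": [0,0,0]},{"offset": [0,0,0],"angular": [0,0,0]},{"offset": [0,0,0],"angular": [0,0,0]},{"offset": [0,0,0],"angular": [0,0,0]},{"offset": [0,0,-4],"angular": [0,0,0]},{"offset": [0,0,-8],"angular": [0,0,0]},{"offset": [0,0,-12],"angular": [0,0,0]},{"offset": [0,0,-16],"angular": [0,0,0]},{"offset": [0,0,-16],"angular": [0,0,0]},{"offset": [0,0,-16],"angular": [0,0,0]}], "claw": 0}}

```text
t: 18.05
tool_pos: [0.41, 0.1068, 0.2842]
tool_rot: [-0.002, 0.965, 0.004, 0.262]
wrist_force: [0.3, -0.1, -1.0]
gripper_width: 0.0425
finger_force: 0.0
```

```bash
python3 st.py; python3 look.py l8 180,40,390,250 80,180,210,310;  python3 - <<'E'
from h import *
d=pickle.load(open("l8.pkl","rb"))
a,_=blob(d["scene"],(100,100,40),(130,255,255),(270,90,320,145));b,_=blob(d["top"],(100,100,40),(130,255,255),(150,235,215,275))
X,e=tri((d["scene"],d["top"]),(a,b));print("knob",(A.T@(X-H)*1000).round(1),e)
E
```

```text
18.05 [-38.7 -63.  200.9] [ 0.007 -0.002  1.   ] F [-0.2 -0.1 -1. ] M [-0.01  0.27  0.01] 0.042483328398756924
knob [-44.9 -61.7  43.4] [np.float64(1.4408198551672118), np.float64(1.440819855167243)]
```

View pics/l8.png

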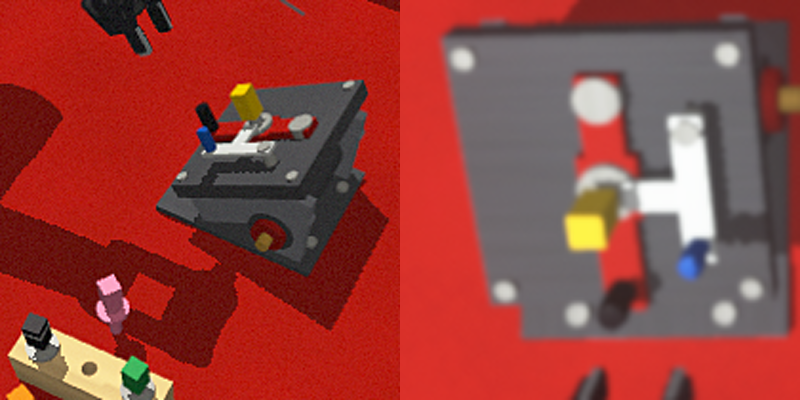

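The picture shows the keeper straight down the slope with its tongue over the collar. The lever is at its stop, the pin is seated, the other pins are in place and the gripper is clear.

```bash
python3 -c "
from workcell import env; print(env.sign_off())"
```

```text
the job is handed in; nothing more can be done
None
```

The job is done and handed in after about 18 s of the 72 s allowed: the lever is at its stop, the yellow pin is seated through the eye and the hole, and the keeper is shut over the collar; the sign-off returned no verdict.

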